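# Open the sample chamber's push-push hatch behind a closed detector shutter

## Robot

A 6-joint arm with a two-finger parallel gripper is mounted at the origin on the work surface. World frame = base frame: x ahead of the robot, y to its left, z up, the work surface at z = 0. Lengths are in mm, angles in degrees, forces in N, time in s.
With the tool pointing down it reaches from about 375 to 750 mm from the base axis. Payload 9 kg.
Tool frame: the origin (TCP) lies midway between the tips of the shut fingers; the grasp point (between the pads) lies 19 mm behind it (manip.grip_depth is the z of the grasp point in the tool frame, in mm); z points along the fingers, x is the direction in which the jaws open and shut, and the axes are right-handed (so a half turn about z gives the same grasp; the last joint's range is limited). The gripper opens to 85 mm and grips with 20 to 120 N. Pads are 22 mm wide; open, the fingers measure 114 mm over their backs; the gripper's body (76 mm by 85 mm) begins 54 mm behind the grasp point. The pads swing forward as they close: fully open they stand 13 mm farther back than shut.
Start: joints at [-86.098, 5.964, 5.575, 89.605, 0, 77.527], TCP at [169.164, -575.691, 231.331] pointing down, gripper open.
Joint ranges: [-171.21, 171.21], [-48.23, 106.86], [-62.78, 66.21], [-105.2, 120.99], [-86.42, 89.51], [-180, 180]. Speed limits (degrees/s): [127.2, 127.2, 147.25, 180, 180, 180].

## Interface

Orientations are given as [roll, pitch, yaw] about the fixed x, y, z axes, in that order (R = Rz(yaw) Ry(pitch) Rx(roll)).
In Python, from rig import manip gives the robot as it stands.
- The arm moves only by the shell command python3 -m crank 'ROWS'. ROWS is text: rows parted by semicolons, each of 5 numbers parted by spaces: the gripper command: -1 is fully open, 1 is shut, values between are in proportion, then the shift along the tool's x, y, z in cm, then the turn about the tool's z in degrees. A call has 1 to 8 rows; each row shifts and turns the commanded pose from where the row before left it, along the tool's axes as they then stand; what a row does not reach is not made up. A row lasts 1/8 s, in which the tool goes at most 62.5 mm and 10.7 degrees, less where a joint would pass 70% of its speed; a pose out of reach is approached as far as the arm can. A call with a gripper value outside its range is refused whole. The fingers move at their own pace and stop on an object; the grip force is fixed at half the most. Time passes only in rows, so rows that do not move let the fingers close. It gives the time, the measured TCP pose, the force and the opening at its end, in the units of the state.
- manip.state(): the state, without advancing time (a new reading comes with each control period).
- manip.capture(name): name is "scene" or "side" or "wrist"; returns a dict with "pixels" (420x560x3 uint8, red, green, blue), "mtx" (3x3 intrinsics, pixels), "xyz" and "orientation" of the camera in the world; the wrist camera has in their place "T_tool_cam" (4x4, takes a point from camera to tool coordinates, whose origin is the TCP and whose axes are the tool frame's). Camera axes: x right, y up, looking along -z (the intrinsics and any distortion apply to the point x, -y, -z); pixel columns grow to the right and rows downward; lengths in mm; the calibration is good to about 2 mm. A picture is of the moment at which its call begins: read the wrist's pose just before it. There is no depth.
- manip.hand_in(): hands the job in, once; it reports no verdict.
The state is a dict: "t": time; "joint_positions": joint angles; "qd": joint speeds; "joint_efforts": joint torques, N m; "eef_pos": TCP position; "orientation": TCP orientation; "contact_force": force on the tool from outside, world axes, zero at the start; "ft_torque": the same for the moment, N m; "gripper_width": finger opening in mm.
Only numpy, scipy, OpenCV 4.12 (cv2) and the standard library are available. Lean on these libraries where they do the work, as an engineer would, in place of code of your own. Each camera call takes 0.05 s, during which the arm holds its last target.

## Task

Get the light-tight sample chamber ready for a change of cuvette: first close the detector's shutter by pushing its lever right over to the hinge side of the hatch, and only then press the hatch once with a fingertip on the ribs at its free edge, without forcing it, until the push-push latch lets go and the hatch pops up. Take the hand away, watch for about two seconds that the hatch stays up by itself, and leave it open and the shutter closed. Everything is done by pushing; the other things on the table stay where they stand.

Things in the scene. Friction and masses are not known exactly. Their poses are not given: they have to be found in the camera images.
- chamber: black sample chamber bolted down, 170 x 170 mm, top frame 100 mm above the table; origin: centre of its underside. x from the hatch's free edge to its hinge, y from source to detector, z up. Source tube to y = -165 mm. On +y: round shutter housing (74 mm across, y = 85 to 109 mm, top 92 mm high), then a bare metal detector cylinder (to y = 260 mm, top 86 mm high)
- hatch (a joint): hatch angle (rad). 0 = shut, latched; pressed in = negative: the latch lets go near -0.045 (about 4 mm down at the ribs, 3 to 4 N), stop at -0.066 (6 mm). Once the finger is withdrawn a damped spring raises it to 0.62 in about 1.5 s (edge 65 mm higher), following the finger with under 5 N, and holds it there. Too shallow a press leaves it shut; pushing it down when open (5 N) latches it again
- hatch_press (a point): where to press: middle of the ribs (five dark ribs, 30 mm long) on top of the hatch, 18 mm from its free edge, 94 mm from the hinge axis, 107 mm above the table when shut; moves with the hatch. The hatch is a bare aluminium plate, 108 (x) x 94 (y) x 10 mm, on top of the chamber, standing 7 mm proud of the black frame
- hatch_edge (a point): middle of the top of the hatch's free edge, 112 mm from the hinge axis; moves with the hatch
- hatch_hinge (a point): middle of the hatch's hinge axis (along the chamber's y), 57 mm from the chamber's centre, 104 mm above the table
- latch_follower (a joint): sideways place (m) of the push-push latch's steel follower pin, inside the chamber under the hatch's free edge: 0 = hooked, +0.002 to +0.009 = let go, about -0.0125 once the hatch is up; it comes down on that side only when the open hatch is pushed shut again
- shutter (a joint): angle of the shutter's lever (rad), turning about the beam axis in the chamber's x-z plane: 0 = leaning fully to the hatch's free-edge side (shutter open), 0.45 = upright, 0.9 = leaning fully to the hinge side (closed, at its stop). Starts at 0 to 0.2, stays where it is left; moving it takes 1 to 2 N at the knob
- shutter_knob (a point): centre of the round black knob, 16 mm across, on the end of the 6 mm steel lever, 86 mm from the pivot; 132 mm above the table when open or closed, 141 mm when upright. From open to closed it travels 75 mm along the chamber's +x. Lever and knob stand free above the shutter housing's rim, 37 mm from the pivot
- shutter_pivot (a point): pivot of the shutter's lever on the beam axis: 97 mm from the chamber's centre along its +y, 55 mm above the table
- lens_mount: loose 38 mm lens in a black ring on a post with a round 48 mm foot, 125 mm high; a bystander, origin at the centre of its underside
- iris_post: loose small 30 mm iris on a post with a round 48 mm foot, 108 mm high (its lever reaches 116 mm); a bystander, origin at the centre of its underside
- power_sensor: loose 44 mm round light sensor on a short post with a round 48 mm foot, 85 mm high; a bystander, origin at the centre of its underside
- dropper: loose amber dropper bottle, 34 mm across, 72 mm high; a bystander, origin at the centre of its underside
- cuvette_rack: loose white rack, 46 x 118 mm, holding clear cuvettes, 50 mm high; a bystander, origin at the centre of its underside
- lens_cap: loose black lens cap, 42 mm across, 11 mm high, lying flat; a bystander, origin at the centre of its underside
- tissue_carton: loose closed carton, 75 x 112 x 48 mm; a bystander, origin at the centre of its underside
- hex_driver: loose hex driver lying on the table, 195 mm long along its x, 24 mm thick; a bystander, origin at the centre of its underside

How it is judged:
By the outcome, as a careful person would: the job done as asked, in the order asked, and still so for the second after the job is handed in, with the robot touching nothing.
It also fails if it takes over 45 s, if anything falls off the work surface, if the arm or the gripper's body presses on something with over 40 N, if the wrist force passes 120 N, or if a joint passes its speed limit or range.

## Working session

There is one attempt and no reset: what is moved stays moved. The work goes in short steps, Python scripts to look and compute and a shell command to move; the robot and the scene stay as the last step left them, time stands still between calls to the robot, and variables do not carry over. Pictures are saved under pics/ and viewed, and the job is handed in when it is done.

```bash
mkdir -p pics; ls
python3 - <<'E'
from rig import manip
import cv2
s=manip.state();print(s)
for n in("scene","side","wrist"):
    c=manip.capture(n);cv2.imwrite(f"pics/{n}0.png",c["pixels"][:,:,::-1])
    print(n,{k:v for k,v in c.items() if k!="pixels"})
E
```

```text
pics
{'t': 0.0, 'joint_positions': array([-8.60966188e+01,  6.00062834e+00,  5.52643264e+00,  8.96049053e+01,
       -6.73580593e-04,  7.75289763e+01]), 'qd': array([-0.04766834,  0.02465328,  0.0303719 ,  0.05080218, -0.04381979,
        0.08934288]), 'joint_efforts': array([ 2.27002216e-03, -5.56925261e+01,  5.03653729e+01,  1.66010647e-02,
       -2.08817655e-04,  8.09839747e-06]), 'eef_pos': array([ 169.15234687, -575.3066861 ,  230.49577265]), 'orientation': array([-1.79983576e+02,  7.73801477e-02, -7.36255835e+01]), 'contact_force': array([-0.23193794,  0.38442722, -0.1381298 ]), 'ft_torque': array([ 0.00355   ,  0.07030662, -0.00117739]), 'gripper_width': 85.19119558109188}
scene {'mtx': array([[427.67862622,   0.        , 276.30158464],
       [  0.        , 427.67862622, 206.75579719],
       [  0.        ,   0.        ,   1.        ]]), 'xyz': array([1175.10926312, -316.81345662,  581.54479709]), 'orientation': array([54.517867  ,  0.58996648, 63.27829354])}
side {'mtx': array([[461.25908575,   0.        , 279.22243421],
       [  0.        , 461.25908575, 205.24980933],
       [  0.        ,   0.        ,   1.        ]]), 'xyz': array([196.2635588 , 743.75770226, 721.593027  ]), 'orientation': array([  53.83940111,    0.43814823, -154.74015573])}
wrist {'mtx': array([[372.26133379,   0.        , 285.36837429],
       [  0.        , 372.26133379, 206.59383326],
       [  0.        ,   0.        ,   1.        ]]), 'T_tool_cam': array([[ 9.99999351e-01, -1.12243650e-03, -1.93146014e-04,
        -8.08008841e-01],
       [-1.13198809e-03, -9.60805627e-01, -2.77220608e-01,
        -7.00658067e+01],
       [ 1.25586752e-04,  2.77220647e-01, -9.60806275e-01,
        -1.41421950e+02],
       [ 0.00000000e+00,  0.00000000e+00,  0.00000000e+00,
         1.00000000e+00]])}
```

View pics/scene0.png

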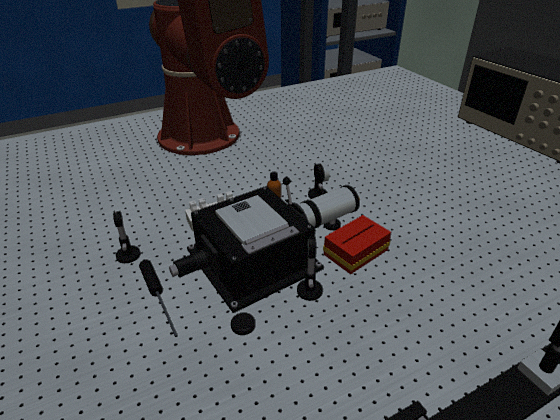

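View pics/side0.png

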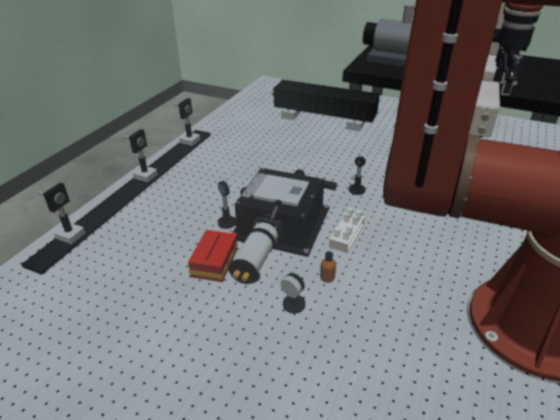

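View pics/wrist0.png

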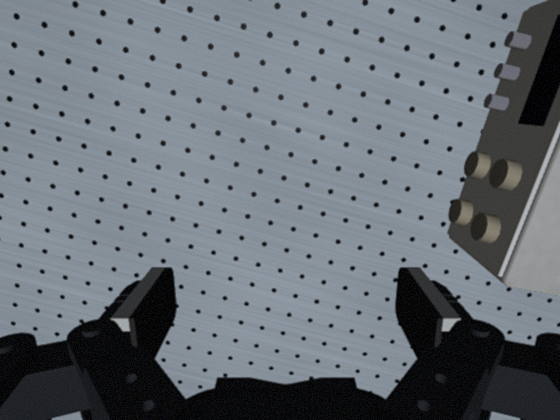

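The scene view shows the chamber with the ribs near (241,206), the knob near (287,181) and the detector towards (350,198). I'll zoom in for accurate points.

Run:
```python
import cv2
a=cv2.imread("pics/scene0.png")[160:320,150:400];b=cv2.imread("pics/side0.png")[150:310,180:380]
cv2.imwrite("pics/sceneZ.png",cv2.convertScaleAbs(cv2.resize(a,(800,512),interpolation=cv2.INTER_CUBIC),alpha=1.8))
cv2.imwrite("pics/sideZ.png",cv2.convertScaleAbs(cv2.resize(b,(750,600),interpolation=cv2.INTER_CUBIC),alpha=1.8))
```

```text
(no output)
```

View pics/sceneZ.png

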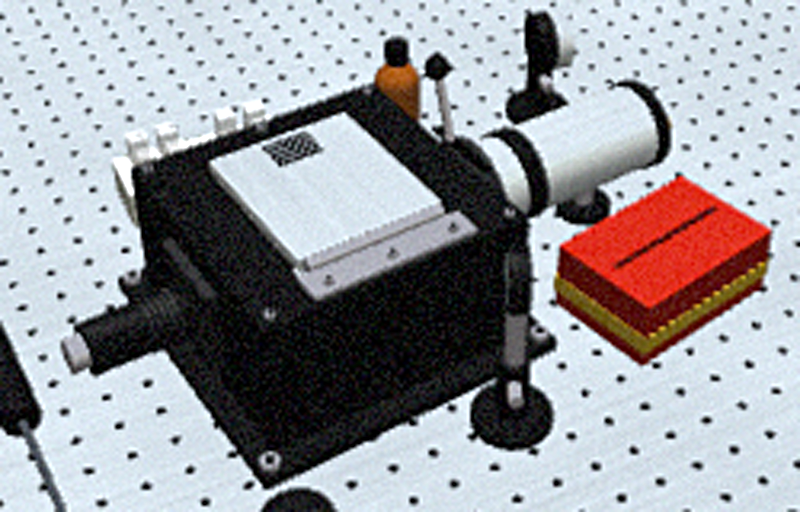

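View pics/sideZ.png

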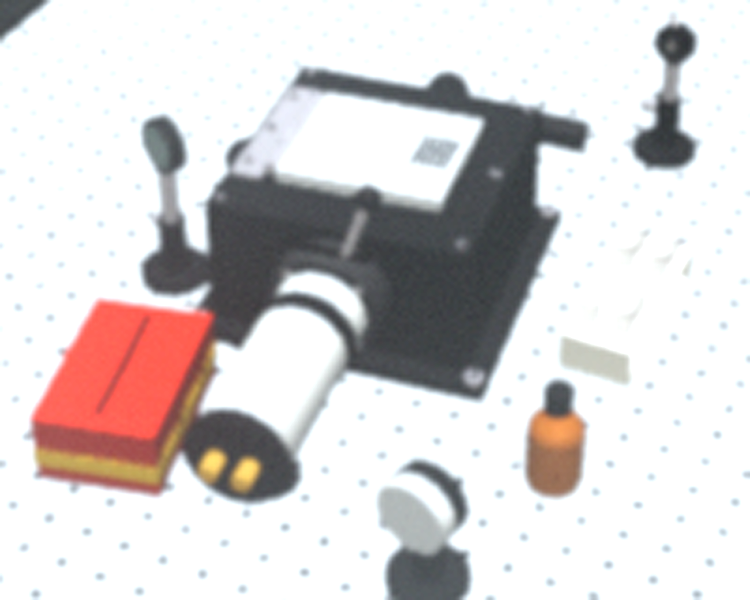

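```bash
cat > h.py <<'E'
import numpy as np
from scipy.spatial.transform import Rotation as R
from scipy.optimize import least_squares
CAM={"scene":([427.67862622,276.30158464,206.75579719],[1175.10926312,-316.81345662,581.54479709],[54.517867,.58996648,63.27829354]),
"side":([461.25908575,279.22243421,205.24980933],[196.2635588,743.75770226,721.593027],[53.83940111,.43814823,-154.74015573])}
def proj(n,P):
    (f,cx,cy),t,o=CAM[n]
    p=(np.atleast_2d(P)-t)@R.from_euler('xyz',o,degrees=True).as_matrix()
    return np.c_[cx-f*p[:,0]/p[:,2],cy+f*p[:,1]/p[:,2]]
def chw(v,P):
    c,s=np.cos(v[2]),np.sin(v[2]);P=np.atleast_2d(P)
    return np.c_[v[0]+c*P[:,0]-s*P[:,1],v[1]+s*P[:,0]+c*P[:,1],P[:,2]]
def ray(n,uv):
    (f,cx,cy),t,o=CAM[n]
    d=R.from_euler('xyz',o,degrees=True).apply([(uv[0]-cx)/f,-(uv[1]-cy)/f,-1]);return np.array(t),d
def onplane(n,uv,z):
    t,d=ray(n,uv);return t+d*(z-t[2])/d[2]
def zs(u,v):return np.array([150+u/3.2,160+v/3.2])
def zd(u,v):return np.array([180+u/3.75,150+v/3.75])
E
python3 - <<'E'
from h import *
L=[("scene",zs(211,160),(-55,-47,107)),("scene",zs(347,112),(-55,47,107)),("scene",zs(291,148),(-37,0,107)),("scene",zs(443,208),(53,47,107)),("scene",zs(305,268),(53,-47,107)),
("side",zd(485,120),(-55,-47,107)),("side",zd(445,207),(-55,47,107)),("side",zd(435,152),(-37,0,107)),
]
def res(v,ang=None):
    return np.concatenate([(proj(n,chw(v,P))[0]-uv) for n,uv,P in L])
best=min((least_squares(res,[500,0,a]) for a in np.radians([-60,-30,0,30,60,120,180])),key=lambda r:r.cost)
v=best.x;print(v[:2],np.degrees(v[2]));print(res(v).reshape(-1,2).round(1))
k=[("scene",zs(436,66)),("side",zd(368,198))]
for a in(0,.1,.2,.3,.45):
    P=chw(v,(np.sin(a-.45)*86,97,55+86*np.cos(a-.45)));print(a,P,[proj(n,P)[0]-uv for n,uv in k])
print("press",chw(v,(-37,0,107)),"knob open/closed",chw(v,[(-37,97,132),(37,97,132)]))
print("rays same", [onplane("scene",zs(436,66),134),onplane("side",zd(368,198),134)])
# bystanders
print("lens top/foot",onplane("side",zd(170,270),5),onplane("scene",zs(512,415),5))
print("sensor",onplane("side",zd(428,575),5),onplane("scene",zs(536,105),5))
print("dropper",onplane("side",zd(552,480),10))
print("iris",onplane("side",zd(664,148),5))
print("carton",[onplane("side",zd(*q),48)[:2].round() for q in((97,302),(213,313),(155,437),(37,418))])
print("rack",onplane("side",zd(630,300),40))
E
```

```text
[585.52645094 -76.8973077 ] 6.650444474813674
[[-0.6  0.7]
 [-0.7  0.1]
 [ 0.7  0.9]
 [ 0.2 -2.5]
 [-1.6 -2.5]
 [-1.2  0.1]
 [-1.8 -1.4]
 [-0.7  0.7]]
0 [[537.1373857   15.11782531 132.4384508 ]] [array([-2.75290614, -0.04587333]), array([4.39831767, 2.9032575 ])]
0.1 [[545.00193263  16.03480197 135.7860533 ]] [array([-0.48687017,  0.27315252]), array([0.91522736, 0.98485496])]
0.2 [[553.1591434   16.98590214 138.32646827]] [array([1.90307784, 1.01673118]), array([-2.69137189, -0.65489485])]
0.3 [[561.52751385  17.96162273 140.0343127 ]] [array([4.39331323, 2.18742603]), array([-6.37929942, -1.99746781])]
0.45 [[574.2927167   19.44999748 141.        ]] [array([8.25900273, 4.7363605 ]), array([-11.96948514,  -3.42356066])]
press [[548.77541701 -81.18234035 107.        ]] knob open/closed [[537.54168276  15.16496483 132.        ]
 [611.04375063  23.73503013 132.        ]]
rays same [array([542.0258906 ,  18.69009156, 134.        ]), array([549.43120943,  11.3496634 , 134.        ])]
lens top/foot [712.24444877 -19.71219672   5.        ] [711.15264354 -21.07910209   5.        ]
sensor [447.38164621 153.14313753   5.        ] [444.13609488 156.59661618   5.        ]
dropper [409.99578665  62.00687603  10.        ]
iris [ 456.10979194 -296.8816432     5.        ]
carton [array([706.,  72.]), array([636.,  52.]), array([612., 160.]), array([680., 175.])]
rack [411.69587949 -75.98082406  40.        ]
```

```bash
cat >> h.py <<'E'
V=np.array([585.526,-76.897,np.radians(6.65)])
def plan(p0,yaw0,p1,yaw1,n):
    D=(np.array(p1)-p0)/n; y=yaw0; dt=-((yaw1-yaw0))/n
    for i in range(n):
        a=np.radians(y);tx=np.array([np.cos(a),np.sin(a),0]);ty=np.array([np.sin(a),-np.cos(a),0])
        print(f"1 {D@tx/10:.2f} {D@ty/10:.2f} {-D[2]/10:.2f} {dt:.2f};",end=" ")
        y-=dt
    print()
E
python3 - <<'E'
from h import *
p=chw(V,(-80,97,200))[0];print(p)
plan([169.16,-575.69,231.3],-73.6,p,6.65,16)
E
```

```text
[494.83124631  10.18607329 200.        ]
1 -2.94 -2.99 0.20 -5.02; 1 -2.67 -3.23 0.20 -5.02; 1 -2.37 -3.45 0.20 -5.02; 1 -2.06 -3.65 0.20 -5.02; 1 -1.74 -3.81 0.20 -5.02; 1 -1.40 -3.95 0.20 -5.02; 1 -1.04 -4.06 0.20 -5.02; 1 -0.69 -4.13 0.20 -5.02; 1 -0.32 -4.18 0.20 -5.02; 1 0.04 -4.19 0.20 -5.02; 1 0.41 -4.17 0.20 -5.02; 1 0.77 -4.12 0.20 -5.02; 1 1.13 -4.03 0.20 -5.02; 1 1.48 -3.92 0.20 -5.02; 1 1.82 -3.78 0.20 -5.02; 1 2.14 -3.60 0.20 -5.02;
```

```bash
python3 -m crank '1 -2.94 -2.99 0.2 -5; 1 -2.67 -3.23 0.2 -5; 1 -2.37 -3.45 0.2 -5; 1 -2.06 -3.65 0.2 -5; 1 -1.74 -3.81 0.2 -5; 1 -1.4 -3.95 0.2 -5; 1 -1.04 -4.06 0.2 -5; 1 -0.69 -4.13 0.2 -5'
```

```text
t: 1.15
eef_pos: [332.8, -281.6, 215.1]
orientation: [180.0, -0.0, -33.5]
contact_force: [0.2, -0.4, -0.1]
gripper_width: 0.1
```

```bash
python3 -m crank '1 -0.32 -4.18 0.2 -5; 1 0.04 -4.19 0.2 -5; 1 0.41 -4.17 0.2 -5; 1 0.77 -4.12 0.2 -5; 1 1.13 -4.03 0.2 -5; 1 1.48 -3.92 0.2 -5; 1 1.82 -3.78 0.2 -5; 1 2.14 -3.6 0.2 -5'
python3 - <<'E'
from rig import manip
import cv2
s=manip.state();print(s['t'],s['eef_pos'],s['orientation'])
for n in("scene","side","wrist"):
    c=manip.capture(n);cv2.imwrite(f"pics/{n}1.png",c["pixels"][:,:,::-1])
a=cv2.imread("pics/scene1.png")[100:300,200:420];b=cv2.imread("pics/side1.png")[100:290,200:400]
cv2.imwrite("pics/z1.png",cv2.convertScaleAbs(cv2.hconcat([cv2.resize(a,(400,400)),cv2.resize(b,(400,400))]),alpha=1.8))
E
```

```text
t: 2.15
eef_pos: [496.7, 10.9, 199.1]
orientation: [180.0, 0.0, 6.5]
contact_force: [1.0, -0.4, -0.0]
gripper_width: 0.1
2.15 [496.70193852  10.92023545 199.05469033] [1.79992136e+02 3.56847697e-03 6.54864143e+00]
```

View pics/z1.png

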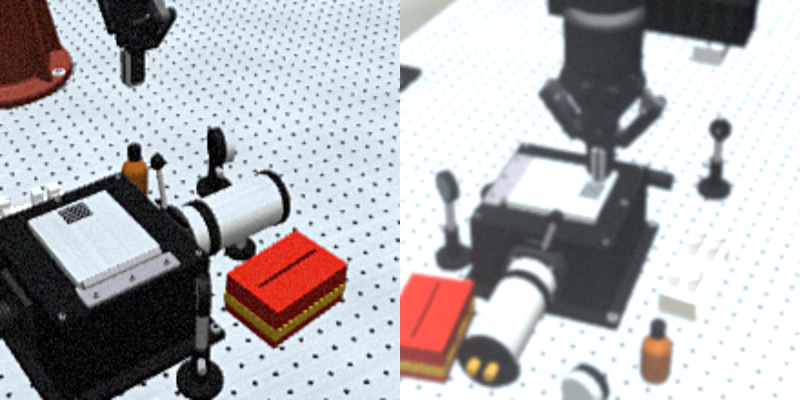

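View pics/wrist1.png

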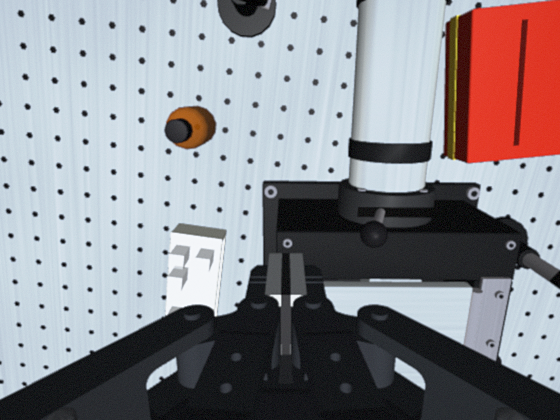

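```bash
cat >> h.py <<'E'
T=np.array([[1,-1.12243650e-03,-1.93146014e-04,-.808],[-1.13198809e-03,-9.60805627e-01,-2.77220608e-01,-70.0658],[1.25586752e-04,2.77220647e-01,-9.60806275e-01,-141.42195],[0,0,0,1]])
def wray(pos,rpy,uv):
    M=R.from_euler('xyz',rpy,degrees=True)
    d=np.array([(uv[0]-285.368)/372.261,-(uv[1]-206.594)/372.261,-1])
    return np.array(pos)+M.apply(T[:3,3]),M.apply(T[:3,:3]@d)
def wz(pos,rpy,uv,z):
    t,d=wray(pos,rpy,uv);return t+d*(z-t[2])/d[2]
E
python3 - <<'E'
from h import *
k=wz([496.7,10.92,199.05],[179.99,0,6.549],(374,234),136);print(k)
for uv in((287.5,243),(511,244)):print(wz([496.7,10.92,199.05],[179.99,0,6.549],uv,100))
c,s=np.cos(V[2]),np.sin(V[2]);d=k[:2]-V[:2];print("local",c*d[0]+s*d[1],-s*d[0]+c*d[1])
plan([496.7,10.92,199.05],6.55,chw(V,(-74,97,122))[0],6.65,2)
E
```

```text
[548.01809745  11.23399206 136.        ]
[500.35421281 -14.377917   100.        ]
[654.15225344   2.71606642 100.        ]
local -27.04963226286431 91.88161899866718
1 0.20 0.03 3.85 -0.05; 1 0.20 0.03 3.85 -0.05;
```

```bash
python3 -m crank '1 0.2 0.2 2 0; 1 0.2 0.15 2 0; 1 0.1 0 2 0; 1 0 0 1.7 0; 1 0 0 0 0'
python3 - <<'E'
from rig import manip
import cv2
s=manip.state();print(s['t'],s['eef_pos'],s['contact_force'])
for n in("scene","side","wrist"):
    c=manip.capture(n);cv2.imwrite(f"pics/{n}2.png",c["pixels"][:,:,::-1])
a=cv2.imread("pics/scene2.png")[130:250,220:340];b=cv2.imread("pics/side2.png")[130:250,230:350]
cv2.imwrite("pics/z2.png",cv2.convertScaleAbs(cv2.hconcat([cv2.resize(a,(400,400)),cv2.resize(b,(400,400))]),alpha=1.8))
E
```

```text
t: 2.92
eef_pos: [500.5, 6.7, 120.4]
orientation: [-179.9, 0.2, 6.4]
contact_force: [0.2, 0.7, -0.1]
gripper_width: -0.3
2.925 [500.45500096   6.69469289 120.43548967] [ 0.20510677  0.68432494 -0.07143344]
```

View pics/z2.png

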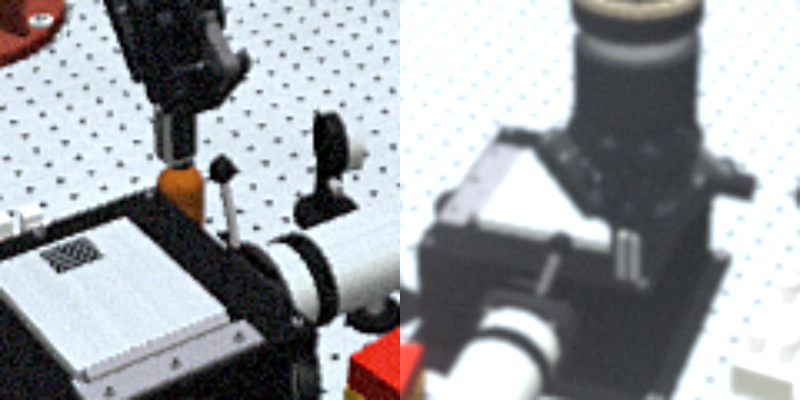

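View pics/wrist2.png

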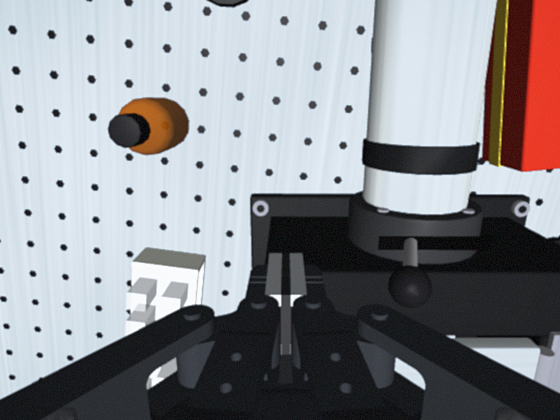

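Run:
```python
from h import *
for z in(130,136):print(wz([500.46,6.69,120.44],[-179.9,.2,6.4],(410,287),z))
p0=np.array([500.46,6.69,120.44]);a=np.radians(6.4)
k=wz(p0,[-179.9,.2,6.4],(410,287),136)-p0
print("tool xy of knob",k[0]*np.cos(a)+k[1]*np.sin(a),k[0]*np.sin(a)-k[1]*np.cos(a))
```

```text
[548.46881442  11.32020613 130.        ]
[545.9183887   14.26227092 136.        ]
tool xy of knob 46.01916129900284 -2.457881864378164
```

```bash
python3 -m crank '1 1 -0.2 0 0; 1 1 0 0 0; 1 1 0 0 0; 1 1 0 0 0; 1 1 0 0 0'; python3 -m crank '1 1 0 0 0; 1 1 0 0 0; 1 1 0 0 0';  python3 - <<'E'
from rig import manip
import cv2
s=manip.state();print(s['t'],s['eef_pos'],s['contact_force'])
for n in("scene","side","wrist"):
    c=manip.capture(n);cv2.imwrite(f"pics/{n}3.png",c["pixels"][:,:,::-1])
a=cv2.imread("pics/scene3.png")[130:250,220:340];b=cv2.imread("pics/side3.png")[130:250,230:350]
cv2.imwrite("pics/z3.png",cv2.convertScaleAbs(cv2.hconcat([cv2.resize(a,(400,400)),cv2.resize(b,(400,400))]),alpha=1.8))
E
```

```text
t: 3.7
eef_pos: [551.7, 14.2, 122.2]
orientation: [180.0, 0.0, 6.4]
contact_force: [-1.9, -0.3, 1.2]
gripper_width: -0.2
t: 4.08
eef_pos: [581.3, 17.6, 121.9]
orientation: [-180.0, 0.0, 6.4]
contact_force: [-1.1, 0.2, -1.2]
gripper_width: -0.1
4.075 [581.26598791  17.55340929 121.89638464] [-1.07618861  0.1860106  -1.20472192]
```

View pics/z3.png

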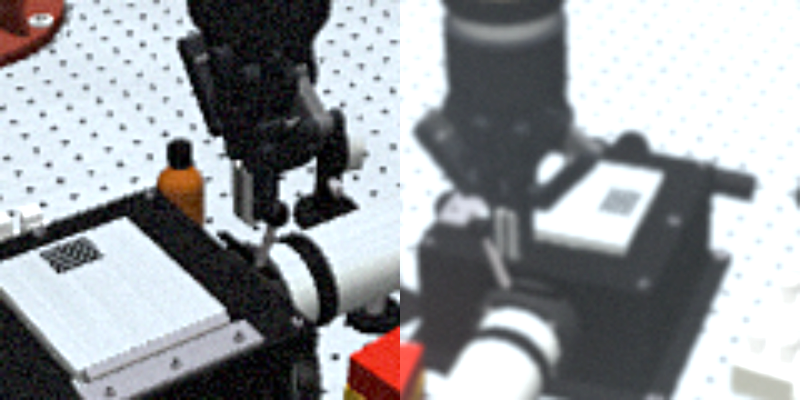

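View pics/wrist3.png

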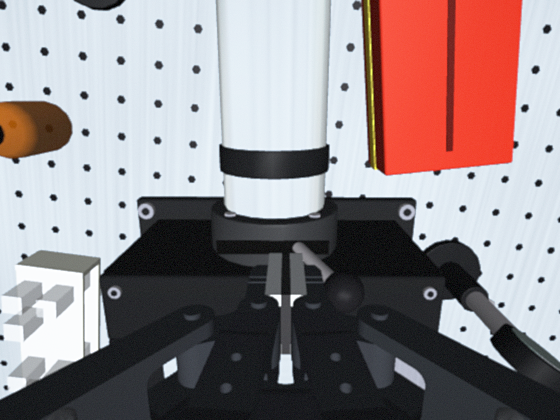

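```bash
python3 -m crank '1 0.5 0 0 0; 1 0 0 0 0'; python3 -m crank '1 0.3 0 0 0; 1 0 0 0 0';python3 -m crank '1 0.2 0 0 0; 1 0 0 0 0'
```

```text
t: 4.47
eef_pos: [586.0, 18.0, 122.3]
orientation: [180.0, -0.0, 6.4]
contact_force: [-0.3, -0.2, -0.3]
gripper_width: 0.0
t: 4.72
eef_pos: [588.9, 18.3, 122.3]
orientation: [180.0, -0.0, 6.4]
contact_force: [-0.2, -0.1, -0.9]
gripper_width: -0.1
t: 4.97
eef_pos: [590.9, 18.6, 122.3]
orientation: [180.0, -0.0, 6.4]
contact_force: [-1.1, 0.1, -0.6]
gripper_width: 0.3
```

```bash
python3 -m crank '1 0.2 0 0 0; 1 0 0 0 0'; python3 -m crank '1 0.2 0 0 0; 1 0 0 0 0'
python3 - <<'E'
from rig import manip
import cv2
s=manip.state();print(s['t'],s['eef_pos'],s['contact_force'])
for n in("scene","side","wrist"):
    c=manip.capture(n);cv2.imwrite(f"pics/{n}4.png",c["pixels"][:,:,::-1])
E
```

```text
t: 5.22
eef_pos: [592.0, 18.7, 122.1]
orientation: [180.0, 0.1, 6.4]
contact_force: [-5.8, -0.7, 0.5]
gripper_width: 0.1
t: 5.48
eef_pos: [592.5, 18.8, 121.9]
orientation: [180.0, 0.3, 6.4]
contact_force: [-13.8, -2.8, 5.3]
gripper_width: 0.0
5.475 [592.54891248  18.84062308 121.92567747] [-13.83776824  -2.80080213   5.31363952]
```

View pics/wrist4.png

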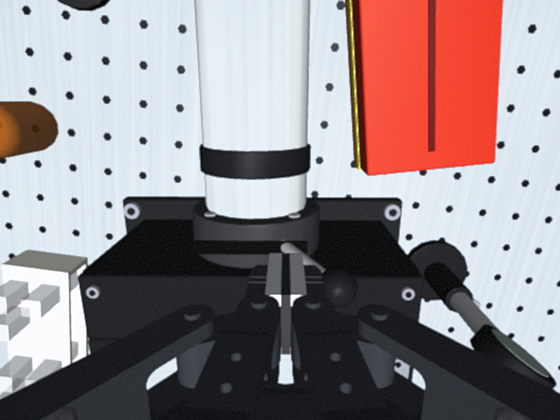

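```bash
python3 -m crank '1 -0.5 0 0 0; 1 -1.5 0 0 0; 1 -1 0 -3 0; 1 0 0 -4 0;1 0 3 0 0; 1 0 4 0 0; 1 0 2.5 0 0; 1 0 0 0 0'
python3 - <<'E'
from rig import manip
import cv2
s=manip.state();print(s['t'],s['eef_pos'],s['orientation'],s['contact_force'])
for n in("scene","side","wrist"):
    c=manip.capture(n);cv2.imwrite(f"pics/{n}5.png",c["pixels"][:,:,::-1])
a=cv2.imread("pics/scene5.png")[130:250,220:340];b=cv2.imread("pics/side5.png")[130:250,230:350]
cv2.imwrite("pics/z5.png",cv2.convertScaleAbs(cv2.hconcat([cv2.resize(a,(400,400)),cv2.resize(b,(400,400))]),alpha=1.8))
E
```

```text
t: 6.62
eef_pos: [576.0, -80.3, 192.4]
orientation: [180.0, -0.1, 6.2]
contact_force: [0.5, 0.8, -0.1]
gripper_width: 0.1
6.625 [575.95144933 -80.27927336 192.40071851] [ 1.79970626e+02 -5.21196504e-02  6.24544521e+00] [ 0.47764628  0.81816646 -0.1348159 ]
```

View pics/z5.png

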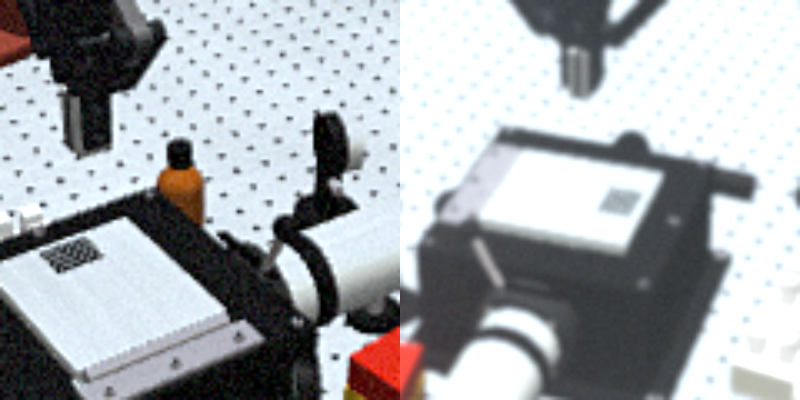

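View pics/wrist5.png

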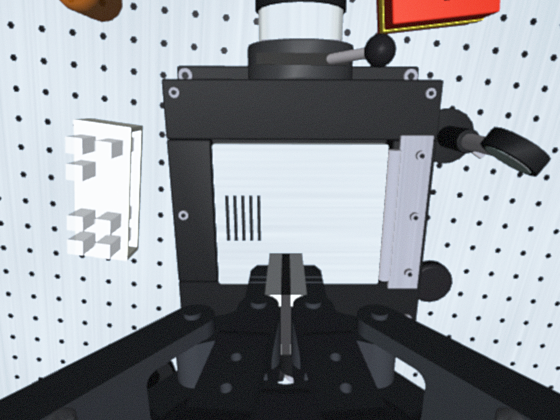

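Run:
```python
from h import *
p0=np.array([575.95,-80.28,192.4]);o=[179.97,-.05,6.245]
M=R.from_euler('xyz',o,degrees=True)
for n,uv,z in(("ribs",(243,218),107),("free1",(214,143),107),("free2",(218,283),107),("knob",(380,50),132),("hingeplate screw",(416,216),100),("fr1",(174,92),100),("fr2",(431,93),100)):
    w=wz(p0,o,uv,z);print(n,w.round(1),"tool",M.inv().apply(w-p0).round(1))
```

```text
ribs [548.7 -86.3 107. ] tool [-27.9   3.   85.4]
free1 [527.5 -40.8 107. ] tool [-43.9 -44.6  85.3]
free2 [ 535.5 -134.1  107. ] tool [-46.1  49.   85.4]
knob [612.3  18.1 132. ] tool [ 46.8 -93.9  60.4]
hingeplate screw [661.2 -74.8 100. ] tool [85.3  3.8 92.5]
fr1 [500.7 -14.  100. ] tool [-67.7 -74.1  92.3]
fr2 [654.2   2.4 100. ] tool [ 86.7 -73.7  92.4]
```

```bash
python3 -m crank '1 -1.5 0.15 1 0; 1 -1.5 0.15 2 0; 1 0 0 2 0; 1 0 0 1.7 0; 1 0 0 1 0; 1 0 0 0 0'; python3 -m crank '1 0 0 0.2 0; 1 0 0 0 0'
python3 - <<'E'
from rig import manip
import cv2
s=manip.state();print(s['t'],s['eef_pos'],s['orientation'],s['contact_force'])
for n in("scene","side","wrist"):
    c=manip.capture(n);cv2.imwrite(f"pics/{n}6.png",c["pixels"][:,:,::-1])
a=cv2.imread("pics/scene6.png")[130:250,200:320];b=cv2.imread("pics/side6.png")[130:250,230:350]
cv2.imwrite("pics/z6.png",cv2.convertScaleAbs(cv2.hconcat([cv2.resize(a,(400,400)),cv2.resize(b,(400,400))]),alpha=1.8))
E
```

```text
t: 7.52
eef_pos: [545.8, -84.7, 114.4]
orientation: [-180.0, 0.1, 6.4]
contact_force: [0.1, 0.3, -0.4]
gripper_width: -0.1
t: 7.78
eef_pos: [546.4, -85.2, 113.8]
orientation: [180.0, -0.0, 6.4]
contact_force: [-0.1, -0.4, -0.8]
gripper_width: -0.4
7.775 [546.42113159 -85.16826572 113.78766075] [ 1.79974530e+02 -4.14825905e-02  6.37458040e+00] [-0.10720641 -0.43177894 -0.79392571]
```

View pics/z6.png

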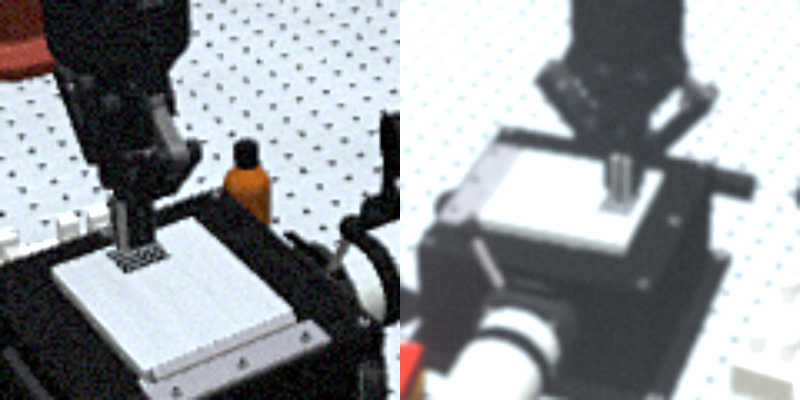

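View pics/wrist6.png

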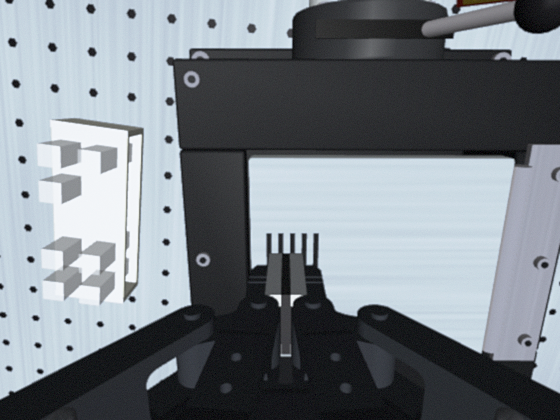

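```bash
python3 -m crank '1 0 0 0.3 0; 1 0 0 0.2 0; 1 0 0 0 0'; python3 -m crank '1 0 0 0.1 0; 1 0 0 0 0';python3 -m crank '1 0 0 0.1 0; 1 0 0 0 0'
```

```text
t: 8.3
eef_pos: [545.9, -85.0, 108.0]
orientation: [-180.0, 0.0, 6.4]
contact_force: [-0.3, 0.5, 0.5]
gripper_width: 0.3
t: 8.55
eef_pos: [546.1, -85.1, 107.4]
orientation: [180.0, -0.0, 6.4]
contact_force: [-1.2, 0.6, 1.9]
gripper_width: 0.2
t: 8.8
eef_pos: [546.1, -85.1, 106.4]
orientation: [180.0, -0.0, 6.4]
contact_force: [-1.3, 0.7, 2.6]
gripper_width: 0.1
```

```bash
python3 -m crank '1 0 0 0.1 0; 1 0 0 0 0';python3 -m crank '1 0 0 0.1 0; 1 0 0 0 0';python3 -m crank '1 0 0 0.05 0; 1 0 0 0 0';python3 -m crank '1 0 0 0.05 0; 1 0 0 0 0'
```

```text
t: 9.05
eef_pos: [546.1, -85.1, 105.3]
orientation: [180.0, -0.0, 6.4]
contact_force: [-0.9, 0.2, 4.3]
gripper_width: 0.1
t: 9.3
eef_pos: [546.1, -85.1, 104.2]
orientation: [180.0, 0.0, 6.4]
contact_force: [-1.0, -0.6, 3.0]
gripper_width: -0.2
t: 9.55
eef_pos: [546.1, -85.1, 103.7]
orientation: [180.0, -0.0, 6.4]
contact_force: [-1.0, 0.9, 2.2]
gripper_width: -0.3
t: 9.8
eef_pos: [546.1, -85.1, 103.2]
orientation: [180.0, -0.0, 6.4]
contact_force: [-0.3, 0.1, 3.3]
gripper_width: -0.0
```

```bash
python3 -m crank '1 0 0 0.04 0; 1 0 0 0 0'; python3 -m crank '1 0 0 -1 0; 1 0 0 -2 0; 1 0 0 -4 0; 1 0 0 -5 0; 1 0 0 -3 0; 1 0 0 0 0; 1 0 0 0 0; 1 0 0 0 0'; python3 -m crank '1 0 0 0 0; 1 0 0 0 0; 1 0 0 0 0; 1 0 0 0 0';python3 - <<'E'
from rig import manip
import cv2
s=manip.state();print(s['t'],s['eef_pos'],s['orientation'],s['contact_force'])
for n in("scene","side","wrist"):
    c=manip.capture(n);cv2.imwrite(f"pics/{n}7.png",c["pixels"][:,:,::-1])
a=cv2.imread("pics/scene7.png")[130:250,200:320];b=cv2.imread("pics/side7.png")[130:250,230:350]
cv2.imwrite("pics/z7.png",cv2.convertScaleAbs(cv2.hconcat([cv2.resize(a,(400,400)),cv2.resize(b,(400,400))]),alpha=1.8))
E
```

```text
t: 10.05
eef_pos: [546.1, -85.1, 102.9]
orientation: [180.0, -0.0, 6.4]
contact_force: [-1.7, 0.4, 3.5]
gripper_width: 0.1
t: 11.05
eef_pos: [545.5, -84.8, 251.8]
orientation: [-180.0, 0.1, 6.4]
contact_force: [0.4, -0.1, -0.4]
gripper_width: 0.3
t: 11.55
eef_pos: [546.0, -85.0, 252.8]
orientation: [180.0, 0.0, 6.4]
contact_force: [-0.1, -0.1, -0.6]
gripper_width: -0.2
11.55 [546.04902107 -85.03527284 252.84587654] [1.79995984e+02 1.51789930e-03 6.37517162e+00] [-0.09640717 -0.09963525 -0.59152682]
```

View pics/z7.png

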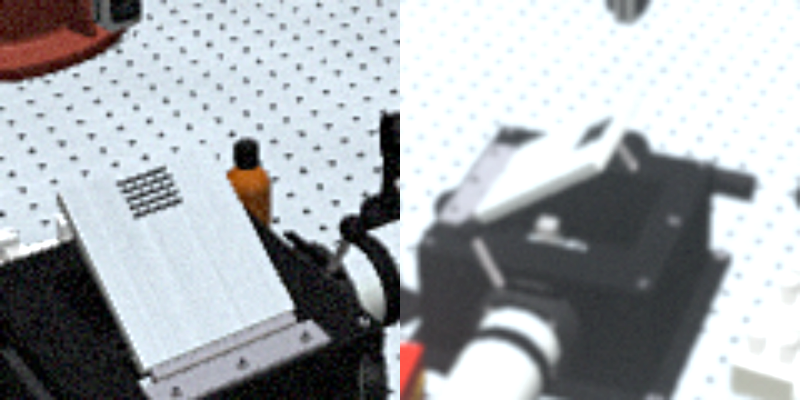

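View pics/wrist7.png

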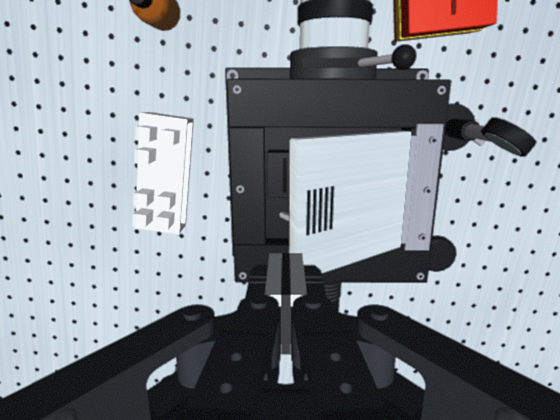

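The hatch has popped up: in the side view its free edge is lifted clear of the chamber, and in the wrist view the ribs are at (320,210). The lever still leans to the hinge side, with the knob at (404,57). Next I'll watch for two seconds or more.

```bash
python3 -m crank '1 0 0 -3 0; 1 0 0 0 0; 1 0 0 0 0; 1 0 0 0 0; 1 0 0 0 0; 1 0 0 0 0; 1 0 0 0 0; 1 0 0 0 0';python3 -m crank '1 0 0 0 0; 1 0 0 0 0; 1 0 0 0 0; 1 0 0 0 0; 1 0 0 0 0; 1 0 0 0 0; 1 0 0 0 0; 1 0 0 0 0'; python3 -m crank '1 0 0 0 0; 1 0 0 0 0; 1 0 0 0 0; 1 0 0 0 0';python3 - <<'E'
from rig import manip
import cv2
for n in("scene","side"):
    c=manip.capture(n);cv2.imwrite(f"pics/{n}8.png",c["pixels"][:,:,::-1])
print(manip.state()['t'])
a=cv2.imread("pics/scene8.png")[110:330,100:400];b=cv2.imread("pics/side8.png")[110:330,160:400]
cv2.imwrite("pics/z8.png",cv2.convertScaleAbs(cv2.hconcat([cv2.resize(a,(420,308)),cv2.resize(b,(336,308))]),alpha=1.8))
from h import *
for a in(.5,.58,.62,.66):
    P=[(57-112*np.cos(a)-3*np.sin(a)*-1,y,104+112*np.sin(a)+3*np.cos(a)) for y in(-47,47)]
    print(a,[proj(n,chw(V,P)).round(1).tolist() for n in("scene","side")])
E
```

```text
t: 12.7
eef_pos: [546.1, -85.0, 282.9]
orientation: [180.0, -0.0, 6.4]
contact_force: [-1.4, 0.9, -0.2]
gripper_width: -0.2
t: 13.7
eef_pos: [546.0, -85.0, 282.9]
orientation: [180.0, 0.0, 6.4]
contact_force: [-0.1, 0.5, -0.7]
gripper_width: -0.2
t: 14.2
eef_pos: [546.1, -85.0, 282.9]
orientation: [180.0, 0.0, 6.4]
contact_force: [-0.5, 0.2, 0.7]
gripper_width: -0.3
14.3
0.5 [[[216.3, 190.8], [260.9, 175.4]], [[302.6, 162.1], [290.6, 183.0]]]
0.58 [[[217.2, 188.5], [262.1, 173.0]], [[300.7, 159.0], [288.6, 179.7]]]
0.62 [[[217.7, 187.4], [262.8, 172.0]], [[299.7, 157.5], [287.4, 178.2]]]
0.66 [[[218.2, 186.4], [263.5, 171.0]], [[298.5, 156.0], [286.3, 176.6]]]
```

View pics/z8.png

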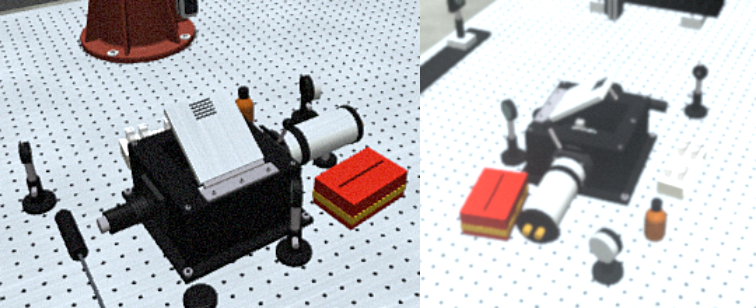

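View pics/scene8.png

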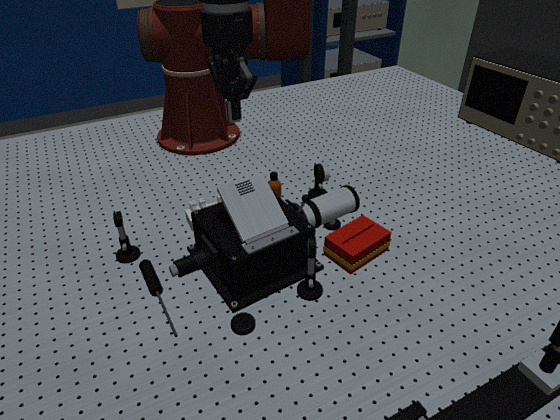

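The hatch is still up about 4 s after release. Its free-edge corners sit near (219,188) and (264,173), which matches about 0.62 rad. The shutter lever leans to the hinge side and the bystanders haven't moved, so I'm handing in.

```bash
python3 -c "
from rig import manip
print(manip.hand_in())"
```

```text
the job is handed in; nothing more can be done
None
```

The shutter is closed and the hatch is open and holding by itself. I handed the job in at about 14 s of the 45 s allowed.

- **Shutter:** I pushed the lever to the hinge side until it met its stop, where the force rose to about 14 N. The wrist camera then put the knob about 37 mm to the hinge side of the chamber's centre, which matches fully closed.
- **Hatch:** I then pressed the ribs once with the shut fingertips, about 5 mm down with a peak of about 4 N. I lifted straight off, and the hatch popped up.
- **Last checks:** About 4 s after release, the hatch was still up at roughly 0.62 rad, and the lever was still over to the hinge side. The bystanders looked unmoved by eye in the before and after pictures. The gripper was about 100 mm clear of the hatch, with no contact force beyond noise.
- **Disagreement:** The cameras differed by up to about 7 mm on the knob's position. I used the wrist camera for the final approach. No checks failed.

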